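Clear the full dose cassette from under the dispenser and stack it

TASK

Take the blue dose cassette out from under the dispenser: draw it forward along its track until it is clear of the machine, keeping it roughly level all the time. Then set it down gently, without dropping it, squarely on top of the pile of two cassettes on the aluminium plate, its edges in line with theirs (either end may lead), and let go. Leave the pile and the jar, bottle and bin where they stand.

Things in the scene. Friction and masses are not known exactly. Their poses are not given: they have to be found in the camera images.
- cassette: The cassette to move: closed rigid blue box 120 (x) x 55 (y) x 25 (z) mm, about 0.15 kg, thin black seam, white and green label on top. Origin: centre of its underside; x along its length, z up. At the start it lies on the dispenser's track along the dispenser's x, its near (-x) end sticking 20 to 30 mm out from under the deck; it can be gripped there across its width with the tool leaning back.
- dispenser: Fixed white and grey machine, two white bottles upside down on its deck (tops at 375 mm). Origin: on the counter under the middle of the deck's front edge; x points into the machine, y left, z up. Track the cassette lies on: aluminium, 40 mm wide, 20 mm high, x -70 to 125 mm. Side cheeks: y +-75 to 85, from x 30; closed back at x 125.
- deck_edge (a point): Middle of the lower front edge of the white deck that overhangs the cassette, 105 mm above the counter. Deck: 45 mm thick, 135 mm deep (to dispenser +x), 170 mm wide.
- rail_mouth (a point): Mouth of the steel guide rails: 40 mm behind the deck's front edge, on the middle line, at the track's top (20 mm above the counter). From here inwards rails (55 mm high, y +-32 to 42 mm) flank the cassette, with lips over its edges, undersides 50 mm above the counter, 48 mm between the lips: the cassette can only slide until its far end has passed this point.
- pile_upper: Upper cassette of the pile, on which to stack: same box, 120 x 55 x 25 mm, loose, 0.15 kg. Origin: centre of its underside (33 mm above the counter, top at 58 mm), x along its length, z up.
- pile_lower: Lower cassette of the pile, same box, under the upper one. Origin: centre of its underside, 8 mm above the counter, on the plate.
- carrier: Fixed aluminium plate 170 (x) x 100 (y) x 8 mm on the counter under the pile. Origin: centre of its underside.
- jar: Bystander: small amber jar with a red lid, 50 mm across, 55 mm high, loose. Origin: centre of its underside.
- spare_bottle: Bystander: white bottle with a green label, standing, 66 mm across, 170 mm high, loose. Origin: centre of its underside.
- bin: Bystander: open blue plastic bin 150 x 100 x 60 mm, loose. Origin: centre of its underside.
Mind the look-alikes: they are no part of the job. What is shaped like the cassette but turquoise is not meant.

How it is judged:
By the outcome, as a careful person would: the job done as asked, in the order asked, and still so for the second after the job is handed in, with the robot touching nothing.
It also fails if it takes over 69 s, if anything falls off the work surface, if the arm or the gripper's body presses on something with over 40 N, if the wrist force passes 120 N, or if a joint passes its speed limit or range.

ROBOT

A 7-joint arm with a two-finger parallel gripper is mounted at the origin on the work surface. World frame = base frame: x ahead of the robot, y to its left, z up, the work surface at z = 0. Lengths are in m, angles in rad, forces in N, time in s.
With the tool pointing down it reaches from about 0.4 to 0.85 m from the base axis. Payload 4.5 kg.
Tool frame: the origin (TCP) lies midway between the tips of the shut fingers; the grasp point (between the pads) lies 19 mm behind it; z points along the fingers, y is the direction in which the jaws open and shut (so a half turn about z gives the same grasp; the last joint's range is limited). The gripper opens to 88 mm and grips with 3 to 60 N. Pads are 18 mm wide; open, the fingers measure 123 mm over their backs; the gripper's body (75 mm by 187 mm) begins 45 mm behind the grasp point.
Start: joints at [1.333, 0.689, -0.195, 1.565, 0.157, 0.902, -0.215], TCP at [0.168, -0.602, 0.239] pointing down, gripper open.
Joint ranges: [-3.01, 3.01], [-0.46, 2.08], [-1.47, 1.51], [0.13, 2.56], [-1, 4.14], [0.04, 2.09], [-2.66, 2.66]. Speed limits (rad/s): [2.57, 2.57, 3.14, 3.14, 3.14, 3.14, 3.14].

INTERFACE

Orientations are given as a unit quaternion [x, y, z, w].
In Python, from plant import r, viewer gives the robot as it stands.
- The arm moves only by the tool play_rows, never from a script. Its argument "commands" is a list of rows, each an object with "delta_rot": the turn, a rotation vector about the tool's x, y, z normalised to -1 to 1, where 1 is pi rad, a list of three; "travel": the shift along the tool's x, y, z normalised to -1 to 1, where 1 is 15 cm, a list of three; "gripper": the opening, from -1 (shut) to 1 (fully open). In form: [{"delta_rot": [wx, wy, wz], "travel": [x, y, z], "gripper": gripper}, ...]. A call has 1 to 12 rows; each row is the pose to reach, as a shift and turn from the pose commanded when the call began, along the tool's axes at that moment, turning the shorter way round; what a row does not reach only later rows make up. A row lasts 1/8 s, in which the tool goes at most 62.5 mm and 10.7 degrees, less where a joint would pass 70% of its speed; a pose out of reach is approached as far as the arm can. A call with a number of a shift or a turn outside -1 to 1 is refused whole. A call with a gripper value outside its range is refused whole. The fingers move at their own pace and stop on an object; "force" is the grip in N (left out, the last holds). Time passes only in rows, so rows that repeat a pose let the fingers close. It gives the time, the measured TCP pose, the force and the opening at its end, in the units of the state.
- r.get_state(): the state, without advancing time (a new reading comes with each control period).
- viewer.snapshot(name): name is "scene" or "top" or "wrist"; returns a dict with "color" (480x640x3 uint8, red, green, blue), "z_map" (480x640 float32, m along the optical axis (not along the pixel's ray), 0 where there is no reading), "fx", "fy", "cx", "cy" (pixels), "origin" and "attitude" of the camera in the world. Camera axes: x right, y up, looking along -z (the intrinsics and any distortion apply to the point x, -y, -z); pixel columns grow to the right and rows downward; lengths in m; the calibration is good to about 2 mm. A picture is of the moment at which its call begins.
- r.finish_job(): hands the job in, once; it reports no verdict.
Trained networks look in the newest picture that a camera, given by its name, has taken for a name from the list of things; names that differ only in an ending like _2 or _b are one class to them, and where a whole thing is asked for, a point or a joint stands for the part that bears it (a point fixed in the world has none). Each returns a list of dicts, best first, with "conf" (0 to 1); they miss things now and then, are a little off and sometimes report something else, mostly with a low value. They report only what shows in the picture. A call takes as long as a camera call. They do not tell look-alikes from the thing itself.
- viewer.outline_of(camera, label): "pixels" (480x640 bool, what is visible of it) and "at" ([column, row] in pixels, amid what is visible of it).
- viewer.pinpoint(camera, label): "at" ([column, row] in pixels: a listed point, or the origin of a listed thing).
The state is a dict: "clock": time; "q": joint angles; "qd": joint speeds; "joint_torque": joint torques, N m; "tool_pos": TCP position; "eef_rot": TCP orientation; "contact_force": force on the tool from outside, world axes, zero at the start; "moment": the same for the moment, N m; "opening": opening from 0.0 (shut) to 1.0 (fully open).
Only numpy, scipy, OpenCV 4.12 (cv2) and the standard library are available. Lean on these libraries where they do the work, as an engineer would, in place of code of your own. Each camera call takes 0.05 s, during which the arm holds its last target. There are 200 camera calls.

## Working session

There is one attempt and no reset: what is moved stays moved. The work goes in short steps, Python scripts to look and compute and a tool call to move; the robot and the scene stay as the last step left them, time stands still between calls to the robot, and variables do not carry over. Pictures are saved under pics/ and viewed, about 8 in all and at most 12, crops included, and the job is handed in when it is done.

Besides the shell and the picture viewer there is one more tool, called after "Call:" as a command line: name --argument value ..., lists and objects as JSON in quotes. play_rows: Moves the arm, as the interface text tells. Its arguments: {"type":"object","properties":{"commands":{"type":"array","items":{"type":"object","properties":{"delta_rot":{"type":"array","items":{"type":"number","minimum":-1,"maximum":1}},"travel":{"type":"array","items":{"type":"number","minimum":-1,"maximum":1}},"gripper":{"type":"number"}}}},"force":{"type":"number"}},"required":["commands"]}

```bash
ls; mkdir -p pics; cat > h.py <<'E'
import numpy as np,cv2
from scipy.spatial.transform import Rotation as R
from plant import r,viewer
def rot(a):
    a=np.array(a,float); return a if a.shape==(3,3) else R.from_quat(a).as_matrix()
def cloud(s):
    v,u=np.mgrid[0:480,0:640]; z=s["z_map"]
    p=np.stack([(u-s["cx"])/s["fx"]*z,-(v-s["cy"])/s["fy"]*z,-z],-1)
    return p@rot(s["attitude"]).T+np.array(s["origin"])
def proj(s,P):
    c=(np.atleast_2d(P)-np.array(s["origin"]))@rot(s["attitude"])
    return np.stack([s["cx"]+s["fx"]*c[:,0]/-c[:,2],s["cy"]+s["fy"]*c[:,1]/c[:,2]],-1)
E
python3 - <<'E'
from h import *
ims=[]
for n in("scene","top"):
    s=viewer.snapshot(n); print(n,[k for k in s],s["fx"],s["origin"],s["attitude"]); C=cloud(s)
    cv2.imwrite(f"pics/{n}0.png",s["color"][...,::-1])
    for l in("cassette","dispenser","deck_edge","rail_mouth","pile_upper","pile_lower","carrier","jar","spare_bottle","bin"):
        for d in viewer.outline_of(n,l)[:3] if l not in("deck_edge","rail_mouth") else []:
            m=d["pixels"]&(s["z_map"]>0)
            print(l,round(d["conf"],2),np.round(d["at"]),m.sum(),np.round(np.median(C[m],0),3) if m.any() else'')
        for d in viewer.pinpoint(n,l)[:2]:print("   pt",l,round(d["conf"],2),np.round(d["at"],1),np.round(C[int(d["at"][1]),int(d["at"][0])],3))
print(r.get_state())
E
```

```text
pics
scene ['color', 'z_map', 'fx', 'fy', 'cx', 'cy', 'origin', 'attitude'] 523.4426052840269 [0.11463759 0.56164204 1.13190258] [-0.10234458  0.28360324  0.89959755 -0.3159415 ]
cassette 0.87 [263. 286.] 503 [0.636 0.162 0.044]
cassette 0.6 [200. 348.] 1450 [0.639 0.367 0.024]
   pt cassette 0.97 [250.6 281.6] [0.63  0.199 0.123]
   pt cassette 0.95 [298.  371.7] [0.439 0.264 0.021]
dispenser 0.82 [222. 240.] 9555 [0.705 0.188 0.169]
   pt dispenser 0.84 [262.6 296.4] [0.622 0.181 0.039]
   pt deck_edge 0.9 [259.4 270.9] [0.637 0.163 0.117]
   pt rail_mouth 0.69 [249.2 282.1] [0.627 0.204 0.129]
pile_upper 0.56 [335. 204.] 887 [ 0.659 -0.148  0.057]
   pt pile_upper 0.68 [333.3 208.2] [ 0.647 -0.124  0.058]
   pt pile_upper 0.65 [334.  203.9] [ 0.656 -0.139  0.056]
pile_lower 0.51 [335. 213.] 205 [ 0.647 -0.129  0.023]
   pt pile_lower 0.83 [335.1 206.4] [ 0.646 -0.13   0.061]
carrier 0.96 [325. 220.] 730 [ 0.652 -0.122  0.007]
   pt carrier 0.64 [331.4 208.1] [ 0.657 -0.128  0.045]
   pt jar 0.92 [351.5 277.6] [0.487 0.009 0.044]
   pt jar 0.18 [447.6 174.6] [ 0.494 -0.465  0.002]

[... 1529 characters left out ...]
.452  0.005]
{'clock': 1.9, 'q': array([ 1.33278551,  0.68910831, -0.19460396,  1.56528937,  0.15733038,
        0.90250918, -0.21513463]), 'qd': array([-0.00058381, -0.00117453, -0.00115029,  0.00056465, -0.00032461,
        0.00039546,  0.00086027]), 'joint_torque': array([-1.02750728e-03, -5.27490485e+01, -1.26683045e+00, -1.53745025e+01,
       -5.18113095e-02, -6.69622277e-04,  2.10671152e-05]), 'tool_pos': array([ 0.16782381, -0.60207397,  0.23874047]), 'eef_rot': array([9.90778503e-01, 1.35491537e-01, 2.45685736e-07, 3.73197209e-05]), 'contact_force': array([-0.17667188, -0.5703619 ,  0.15681668]), 'moment': array([ 0.00033708, -0.03743593,  0.00342586]), 'opening': 1.001269223403043}
```

View pictures.

View pics/scene0.png

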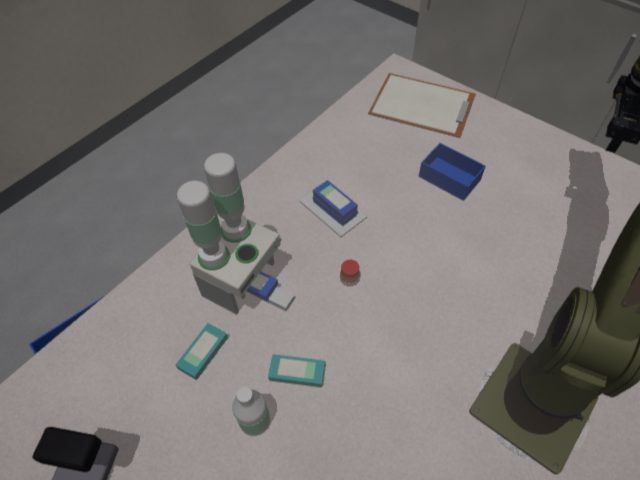

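View pics/top0.png

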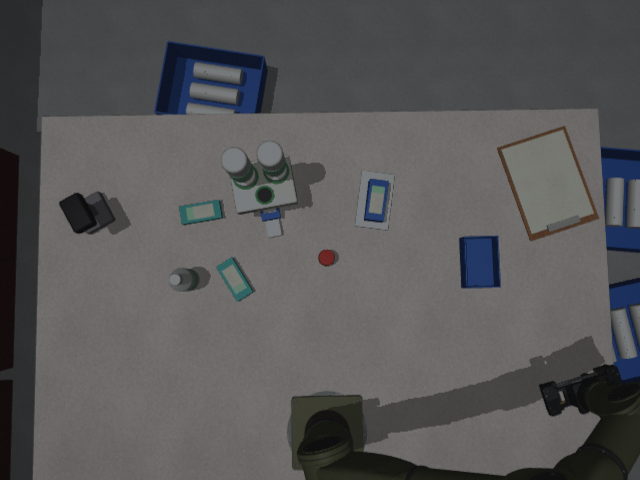

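```bash
cat >> h.py <<'E'
def rect(P):
    (c,wh,a)=cv2.minAreaRect(P[:,:2].astype(np.float32)); 
    return np.round(c,4),np.round(wh,4),round(a,2)
E
python3 - <<'E'
from h import *
for n in("scene","top"):
    s=viewer.snapshot(n); C=cloud(s); np.savez("pics/%s.npz"%n,C=C,col=s["color"])
    z=C[...,2];x=C[...,0];y=C[...,1]; hsv=cv2.cvtColor(s["color"],cv2.COLOR_RGB2HSV)
    blue=(hsv[...,0]>105)&(hsv[...,0]<130)&(hsv[...,1]>110)
    def b(x0,x1,y0,y1,z0,z1): return (x>x0)&(x<x1)&(y>y0)&(y<y1)&(z>z0)&(z<z1)
    deck=b(.55,.85,.0,.32,.135,.165); pile=b(.55,.8,-.25,-.05,.05,.07); plate=b(.5,.85,-.3,0,.004,.013)
    cas=b(.55,.68,.1,.22,.035,.053); track=b(.5,.66,.08,.22,.013,.027); jar=b(.42,.58,-.08,.08,.047,.065)
    for k,m in dict(deck=deck,pile=pile,plate=plate,cas=cas,track=track,jar=jar).items():
        if m.sum()>5: P=C[m]; print(n,k,m.sum(),rect(P),"z",np.round(np.median(P[:,2]),4))
    P=C[cas]; print(P[:,0].min(),P[:,1].min(),P[:,1].max())
s=viewer.snapshot("top")
img=cv2.resize(s["color"][140:300,190:420],None,fx=3.4,fy=3.4,interpolation=cv2.INTER_CUBIC); cv2.imwrite("pics/t1.png",img[...,::-1])
E
```

```text
scene deck 2810 (array([0.703 , 0.1673]), array([0.1383, 0.1718]), 9.6) z 0.1498
scene pile 761 (array([ 0.6667, -0.1553]), array([0.0592, 0.1227]), 79.87) z 0.0574
scene plate 979 (array([ 0.675 , -0.1502]), array([0.2993, 0.3484]), 89.8) z 0.0064
scene cas 451 (array([0.6423, 0.1571]), array([0.0539, 0.057 ]), 9.41) z 0.0442
scene track 363 (array([0.6142, 0.1545]), array([0.1   , 0.0476]), 15.71) z 0.0189
scene jar 246 (array([ 0.5021, -0.0049]), array([0.0417, 0.0475]), 36.4) z 0.0541
0.6123098577073302 0.12570614287719145 0.18868219316194002
top deck 2009 (array([0.7051, 0.1653]), array([0.1376, 0.1709]), 9.48) z 0.1515
top pile 766 (array([ 0.6696, -0.1574]), array([0.0554, 0.1212]), 80.82) z 0.059
top plate 2849 (array([ 0.6751, -0.15  ]), array([0.35  , 0.2997]), 0.09) z 0.0064
top cas 195 (array([0.6339, 0.1529]), array([0.0318, 0.0548]), 11.21) z 0.0457
top track 214 (array([0.576 , 0.1338]), array([0.1037, 0.0568]), 25.73) z 0.0206
top jar 184 (array([ 0.5042, -0.0079]), array([0.0429, 0.0426]), 43.67) z 0.0556
0.6136519739667667 0.12442376279942674 0.18288211607349586
```

View pics/t1.png

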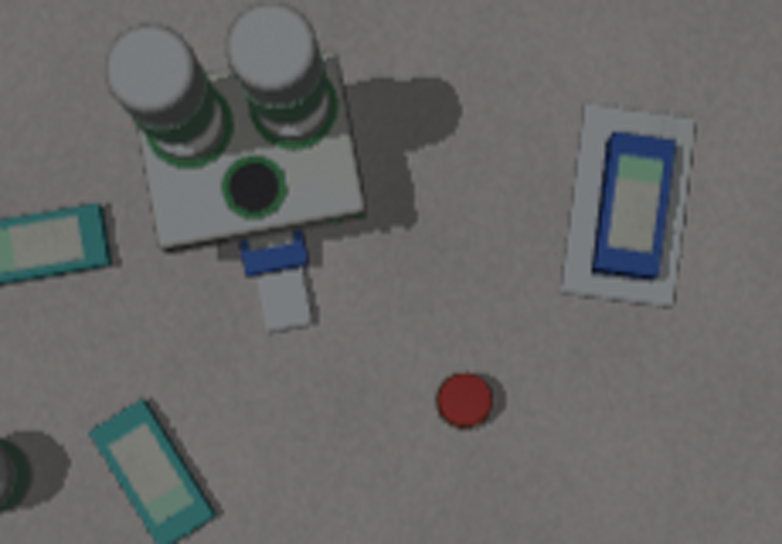

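```bash
cat >> h.py <<'E'
def ori(yaw,lean):
    a=np.radians(yaw);t=np.radians(lean); d=np.array([np.cos(a),np.sin(a),0]);u=np.array([0,0,1.])
    z=np.sin(t)*d-np.cos(t)*u; x=np.cos(t)*d+np.sin(t)*u
    return np.stack([x,np.cross(z,x),z],1)
def yawlean(Rm): 
    x,z=Rm[:,0],Rm[:,2]; h=x-z*0; l=np.degrees(np.arctan2(Rm[2,0],-Rm[2,2])); y=np.cross([0,0,1],-Rm[:,1]); 
    return np.round([np.degrees(np.arctan2(-Rm[0,1]*-1,-Rm[1,1])),l,np.degrees(np.arcsin(Rm[2,1]))],2)
def plan(calls,p0=None,R0=None):
    "calls: list of lists of (tcp pos, yaw, lean); prints rows relative to start of each call"
    s=r.get_state(); p0=np.array(s["tool_pos"]) if p0 is None else p0; R0=rot(s["eef_rot"]) if R0 is None else R0
    print("now",np.round(p0,4),"yaw,lean,roll",yawlean(R0),"F",np.round(s["contact_force"],1),"t",s["clock"],"op",round(s["opening"],3))
    for c in calls:
        print("call")
        for (p,y,l) in c:
            p=np.array(p);Rt=ori(y,l)
            print("  rot",np.round(R.from_matrix(R0.T@Rt).as_rotvec()/np.pi,4),"travel",np.round(R0.T@(p-p0)/.15,4))
        p0,R0=p,Rt
def tcp(g,yaw,lean): return np.array(g)+.019*ori(yaw,lean)[:,2]
E
python3 - <<'E'
from h import *
plan([[((.30,-.50,.30),10,0)],[((.40,-.36,.30),10,0)],[((.45,-.21,.3),10,0)],[((.48,-.06,.28),10,0)],[((.48,.06,.25),9.5,15)]])
d=np.array([np.cos(np.radians(9.5)),np.sin(np.radians(9.5)),0]); e=np.array([.637,.155,0])
print(tcp(e-.010*d+[0,0,.04],9.5,45))
E
```

```text
now [ 0.1678 -0.6021  0.2387] yaw,lean,roll [15.57  0.    0.  ] F [ 0.5 -0.2 -0.3] t 2.05 op 0.995
call
  rot [ 0.     -0.      0.0309] travel [ 1.0316 -0.4189 -0.4085]
call
  rot [0. 0. 0.] travel [ 0.8186 -0.8034  0.    ]
call
  rot [0. 0. 0.] travel [ 0.5019 -0.9269  0.    ]
call
  rot [0. 0. 0.] travel [ 0.3706 -0.9501  0.1333]
call
  rot [-0.0004  0.0833  0.0028] travel [ 0.1389 -0.7878  0.2   ]
[0.64038792 0.15556694 0.02656497]
```

Call:
play_rows --commands '[{"delta_rot":[0,0,0.03],"travel":[1,-0.42,-0.4],"gripper":1},{"delta_rot":[0,0,0.03],"travel":[1,-0.42,-0.4],"gripper":1},{"delta_rot":[0,0,0.03],"travel":[1,-0.42,-0.4],"gripper":1},{"delta_rot":[0,0,0.03],"travel":[1,-0.42,-0.4],"gripper":1}]'

```text
clock: 2.55
tool_pos: [0.3006, -0.4985, 0.3005]
eef_rot: [0.996, 0.093, 0.002, 0.001]
contact_force: [0.6, -0.1, -1.3]
opening: 1.002
```

Call:
play_rows --commands '[{"delta_rot":[0,0,0],"travel":[0.82,-0.8,0],"gripper":1},{"delta_rot":[0,0,0],"travel":[0.82,-0.8,0],"gripper":1},{"delta_rot":[0,0,0],"travel":[0.82,-0.8,0],"gripper":1},{"delta_rot":[0,0,0],"travel":[0.82,-0.8,0],"gripper":1}]'

```text
clock: 3.05
tool_pos: [0.3975, -0.3582, 0.2986]
eef_rot: [0.996, 0.092, 0.001, -0.001]
contact_force: [0.4, -0.6, 0.7]
opening: 1.0
```

Call:
play_rows --commands '[{"delta_rot":[0,0,0],"travel":[0.5,-0.93,0],"gripper":1},{"delta_rot":[0,0,0],"travel":[0.5,-0.93,0],"gripper":1},{"delta_rot":[0,0,0],"travel":[0.5,-0.93,0],"gripper":1},{"delta_rot":[0,0,0],"travel":[0.5,-0.93,0],"gripper":1}]'

```text
clock: 3.55
tool_pos: [0.4447, -0.2099, 0.2987]
eef_rot: [0.996, 0.09, -0.0, -0.0]
contact_force: [0.6, -1.1, -0.4]
opening: 1.001
```

Call:
play_rows --commands '[{"delta_rot":[0,0,0],"travel":[0.37,-0.95,0.13],"gripper":1},{"delta_rot":[0,0,0],"travel":[0.37,-0.95,0.13],"gripper":1},{"delta_rot":[0,0,0],"travel":[0.37,-0.95,0.13],"gripper":1},{"delta_rot":[0,0,0],"travel":[0.37,-0.95,0.13],"gripper":1}]'

```text
clock: 4.05
tool_pos: [0.4741, -0.0612, 0.2788]
eef_rot: [0.996, 0.089, -0.0, 0.0]
contact_force: [0.6, -0.4, -0.6]
opening: 1.001
```

```bash
python3 - <<'E'
from h import *
plan([[((.48,.06,.23),9.5,20)],[((.53,.137,.137),9.5,45)]])
E
```

```text
now [ 0.4741 -0.0612  0.2788] yaw,lean,roll [10.23 -0.04  0.03] F [ 0.6 -0.4 -0.6] t 4.05 op 1.001
call
  rot [-0.0006  0.1113  0.004 ] travel [ 0.1824 -0.7883  0.3251]
call
  rot [-0.      0.1389 -0.    ] travel [ 0.1765 -0.4513  0.724 ]
```

Call:
play_rows --commands '[{"delta_rot":[0,0.05,0.004],"travel":[0.09,-0.4,0.16],"gripper":1},{"delta_rot":[0,0.11,0.004],"travel":[0.18,-0.79,0.32],"gripper":1},{"delta_rot":[0,0.11,0.004],"travel":[0.18,-0.79,0.32],"gripper":1},{"delta_rot":[0,0.11,0.004],"travel":[0.18,-0.79,0.32],"gripper":1}]'

```text
clock: 4.55
tool_pos: [0.4774, 0.0589, 0.23]
eef_rot: [0.982, 0.081, 0.169, -0.013]
contact_force: [0.4, -0.3, 0.5]
opening: 1.0
```

Call:
play_rows --commands '[{"delta_rot":[0,0.05,0],"travel":[0.06,-0.16,0.26],"gripper":1},{"delta_rot":[0,0.1,0],"travel":[0.12,-0.32,0.5],"gripper":1},{"delta_rot":[0,0.139,0],"travel":[0.18,-0.45,0.72],"gripper":1},{"delta_rot":[0,0.139,0],"travel":[0.18,-0.45,0.72],"gripper":1},{"delta_rot":[0,0.139,0],"travel":[0.18,-0.45,0.72],"gripper":1}]'

```text
clock: 5.18
tool_pos: [0.5958, 0.1528, 0.2996]
eef_rot: [0.955, 0.075, 0.286, -0.013]
contact_force: [0.1, -0.3, -0.1]
opening: 1.003
```

```bash
python3 - <<'E'
from h import *
s=viewer.snapshot("wrist"); C=cloud(s); np.savez("pics/w1.npz",C=C,col=s["color"]); cv2.imwrite("pics/w1.png",s["color"][...,::-1])
print(s["origin"]); 
for l in("cassette","deck_edge","rail_mouth"):
    for d in viewer.pinpoint("wrist",l)[:2]:
        print(l,d["conf"],np.round(d["at"]),C[int(d["at"][1]),int(d["at"][0])])
d=viewer.outline_of("wrist","cassette")
for o in d[:2]: 
    P=C[o["pixels"]&(s["z_map"]>0)]; T=P[(P[:,2]>.038)&(P[:,2]<.055)]; print(o["conf"],o["at"],len(P),rect(T) if len(T)>5 else'')
plan([])
E
```

```text
[0.58187435 0.15319312 0.46432933]
cassette 0.74 [190. 461.] [0.45902382 0.25878029 0.02710802]
cassette 0.6 [151. 272.] [0.64427819 0.35181926 0.02701582]
deck_edge 0.65 [320. 291.] [0.6482142  0.15483238 0.04585269]
rail_mouth 0.44 [594. 314.] [ 0.66669524 -0.13829546  0.05827977]
0.88 [142.6, 267.6] 5204 
0.84 [314.2, 302.6] 1498 (array([0.6365, 0.1548]), array([0.0317, 0.0538]), 10.32)
now [0.5928 0.1527 0.2977] yaw,lean,roll [ 8.68 32.98  1.02] F [-0.1  0.   0.3] t 5.425 op 1.002
```

View pics/w1.png

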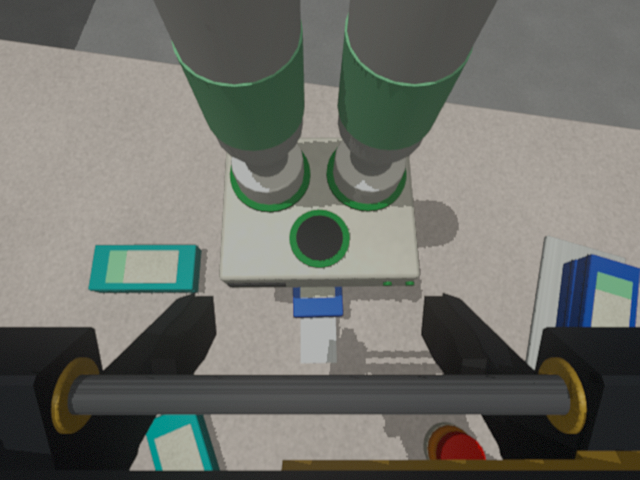

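```bash
python3 - <<'E'
from h import *
print(np.round(r.get_state()["q"],3))
E
```

```text
[-0.576  0.453  0.247  2.113  0.865  0.043 -2.653]
```

Call:
play_rows --commands '[{"delta_rot":[0,0,0.05],"travel":[0,0,-0.1],"gripper":1},{"delta_rot":[0,0,0.1],"travel":[0,0,-0.2],"gripper":1},{"delta_rot":[0,0,0.1],"travel":[0,0,-0.2],"gripper":1}]'

```text
clock: 5.8
tool_pos: [0.5761, 0.1517, 0.3233]
eef_rot: [0.956, -0.074, 0.278, -0.058]
contact_force: [-0.0, -0.4, 0.5]
opening: 1.002
```

```bash
python3 - <<'E'
from h import *
plan([]);print(np.round(r.get_state()["q"],3))
E
```

```text
now [0.5761 0.1517 0.3233] yaw,lean,roll [-6.38 31.99 -8.74] F [-0.  -0.4  0.5] t 5.8 op 1.002
[-0.591  0.388  0.242  2.119  0.552  0.101 -2.654]
```

Call:
play_rows --commands '[{"delta_rot":[0,0,-0.05],"travel":[0,0,-0.1],"gripper":1},{"delta_rot":[0,0,-0.1],"travel":[0,0,-0.2],"gripper":1},{"delta_rot":[0,0,-0.15],"travel":[0,0,-0.2],"gripper":1},{"delta_rot":[0,0,-0.2],"travel":[0,0,-0.2],"gripper":1}]'

```text
clock: 6.3
tool_pos: [0.5601, 0.1503, 0.3476]
eef_rot: [0.931, 0.229, 0.282, 0.032]
contact_force: [0.8, 0.6, -0.1]
opening: 1.0
```

```bash
python3 - <<'E'
from h import *
plan([]);print(np.round(r.get_state()["q"],3))
E
```

```text
now [0.5601 0.1503 0.3476] yaw,lean,roll [24.54 31.34 10.89] F [ 0.8  0.6 -0.1] t 6.3 op 1.0
[-0.46   0.319  0.034  2.112  0.778  0.218 -2.242]
```

```bash
cat > kin.py <<'E'
from h import *
from scipy.optimize import least_squares
D=[([1.33278551,0.68910831,-0.19460396,1.56528937,0.15733038,0.90250918,-0.21513463],[.16782,-.60207,.23874],[.990779,.135492,0,0]),
([-.591,.388,.242,2.119,.552,.101,-2.654],[.5761,.1517,.3233],[.956,-.074,.278,-.058]),
([-.46,.319,.034,2.112,.778,.218,-2.242],[.5601,.1503,.3476],[.931,.229,.282,.032]),
([-.576,.453,.247,2.113,.865,.043,-2.653],[.5928,.1527,.2977],[.955,.075,.286,-.013])]
E_=lambda ax,a:R.from_euler(ax,a).as_matrix()
def fk(q,L,s=(-1,-1,-1,-1),off=0.):
    h,a,b,t,o1,o2,b0=L
    Rm=E_('z',s[0]*q[0]+b0); p=np.array([0,0,h]); Rm=Rm@E_('y',q[1])@E_('z',s[1]*q[2]); p=p+Rm@[o1,0,a]
    Rm=Rm@E_('y',q[3])@E_('z',s[2]*q[4]); p=p+Rm@[o2,0,b]
    Rm=Rm@E_('y',q[5])@E_('z',s[3]*q[6]+off); return p+Rm@[0,0,t],Rm
LIM=np.array([[-3.01,3.01],[-.46,2.08],[-1.47,1.51],[.13,2.56],[-1,4.14],[.04,2.09],[-2.66,2.66]])
if __name__=="__main__":
    import itertools
    for s in itertools.product([-1,1],repeat=4):
      for off in (0,np.pi):
        f=lambda v:np.concatenate([np.r_[(fk(q,v[:7],s,off+v[7])[0]-p)*5,((fk(q,v[:7],s,off+v[7])[1]-rot(o))).ravel()] for q,p,o in D])
        o=least_squares(f,[.4,.42,.42,.3,0,0,0,0]); 
        if o.cost<.05: print(s,off,o.cost,np.round(o.x,4),np.abs(o.fun).max())
E
python3 kin.py
```

```text
(-1, -1, -1, -1) 0 0.003332780917739018 [ 0.356   0.6196  0.3716  0.3908 -0.0605  0.0147 -0.0505  1.526 ] 0.028316479794218044
(-1, -1, -1, -1) 3.141592653589793 0.003332780917738953 [ 0.356   0.6196  0.3716  0.3908 -0.0605  0.0147 -0.0505 -1.6156] 0.028316478093929974
```

```bash
cat > fit.py <<'E'
from kin import *
s=(-1,)*4
for off in(np.pi/2,-np.pi/2):
  for q,p,o in D: print(off,np.degrees(R.from_matrix(fk(q,[0]*7,s,off)[1].T@rot(o)).magnitude()))
off=np.pi/2
for n in(4,6):
    g=lambda v:np.concatenate([fk(q,np.r_[v,np.zeros(7-n)],s,off)[0]-p for q,p,o in D])
    o=least_squares(g,[.4,.42,.42,.3,0,0][:n]); print(np.round(o.x,4),np.abs(o.fun).max(), np.round(o.fun,4))
E
python3 fit.py
```

```text
1.5707963267948966 0.004277091883275459
1.5707963267948966 0.10335386666367061
1.5707963267948966 0.016473462506124092
1.5707963267948966 0.2738570657620199
-1.5707963267948966 179.99995572032356
-1.5707963267948966 179.91882687918985
-1.5707963267948966 179.98794901015887
-1.5707963267948966 179.9945524631143
[0.4179 0.5317 0.3411 0.3772] 0.039743414060811444 [ 0.0372  0.0369  0.001  -0.0049  0.0367 -0.001  -0.0034  0.0397  0.0003
 -0.0058  0.0365 -0.0003]
[ 0.3686  0.7269  0.4424  0.5036 -0.1977  0.0446] 0.018278808939972024 [ 0.0183  0.0068  0.0015 -0.0089  0.0073 -0.0042  0.0004 -0.0135 -0.0049
  0.0088  0.0077  0.0076]
```

```bash
cat > kin2.py <<'E'
from kin import *
def frames(q):
    A=E_('z',-q[0]);B=A@E_('y',q[1])@E_('z',-q[2]);C=B@E_('y',q[3])@E_('z',-q[4]);F=C@E_('y',q[5])@E_('z',-q[6]+np.pi/2)
    return A,B,C,F
def cols(q):
    A,B,C,F=frames(q); return np.stack([[0,0,1],B[:,2],C[:,2],F[:,2],A[:,1],B[:,1],C[:,1]],1)
M=np.vstack([cols(q) for q,_,_ in D]); y=np.concatenate([p for _,p,_ in D])
K=np.linalg.lstsq(np.vstack([M,np.eye(7)*1e-3]),np.r_[y,0.,0,0,0,0,0,0],rcond=None)[0]
def FK(q): return cols(q)@K,frames(q)[3]
def IK(p,Rt,q0,reg=.02):
    def f(q):
        P,Q=FK(q); return np.r_[(P-p)*10,R.from_matrix(Q.T@Rt).as_rotvec()*3,reg*(q-q0)]
    o=least_squares(f,np.clip(q0,LIM[:,0]+.001,LIM[:,1]-.001),bounds=(LIM[:,0],LIM[:,1])); P,Q=FK(o.x)
    return o.x,np.linalg.norm(P-p),np.degrees(R.from_matrix(Q.T@Rt).magnitude())
E
python3 - <<'E'
from kin2 import *
print(np.round(K,4),np.abs(M@K-y).max())
q0=np.array(r.get_state()["q"])
g=tcp(np.array([.637,.155,0])-.010*np.array([.986,.165,0])+[0,0,.04],9.5,45)
gp=np.array([.62,-.17,.08])
for nm,p,yaw in(("grasp",g,9.5),("out",g-[.13,.02,0],9.5),("place",gp,-9.6)):
  for half in(0,1):
    Rt=ori(yaw,45)@(np.diag([-1,-1,1]) if half else np.eye(3))
    for lean in(45,):
      best=[]
      for k in range(30):
        s=np.random.default_rng(k).uniform(LIM[:,0],LIM[:,1]); s[4]=3.; s[0]=-.2
        x,e,a=IK(p,Rt,s,1e-4)
        if e<.002 and a<.5: best.append(np.round(x,2))
      print(nm,half,len(best),*best[:5])
E
```

```text
[ 3.464e-01  5.646e-01  3.441e-01  3.269e-01 -1.930e-02 -2.700e-02
  5.000e-04] 0.00018449827978850308
grasp 0 25 [-0.04  1.18 -0.56  2.24  2.67  1.14  2.09] [-0.98  1.76  1.36  2.29  3.65  1.5  -0.03] [-0.76  1.29  0.65  2.28  3.36  1.1   0.78] [-0.6   1.18  0.35  2.27  3.18  1.03  1.12] [-0.82  1.36  0.79  2.29  3.44  1.16  0.62]
grasp 1 21 [ 0.31  1.56 -1.32  2.22  2.48  1.56 -0.28] [ 0.34  1.66 -1.46  2.22  2.49  1.66 -0.13] [-0.23  1.12 -0.25  2.25  2.82  1.05 -1.37] [-0.1   1.15 -0.46  2.25  2.71  1.11 -1.15] [ 0.22  1.38 -1.05  2.23  2.51  1.38 -0.56]
out 0 0
out 1 0
place 0 25 [ 0.47  1.03 -0.42  2.31  2.9   0.97  2.02] [-0.37  1.69  1.47  2.36  3.79  1.76  0.18] [-0.21  1.22  0.77  2.35  3.62  1.25  0.83] [-0.07  1.1   0.49  2.34  3.48  1.11  1.1 ] [-0.23  1.25  0.83  2.35  3.65  1.28  0.77]
place 1 19 [ 0.88  1.38 -1.28  2.29  2.44  1.32 -0.24] [ 0.93  1.51 -1.47  2.29  2.39  1.46 -0.05] [ 0.31  1.   -0.16  2.32  3.07  0.96 -1.4 ] [ 0.43  1.02 -0.36  2.32  2.94  0.97 -1.19] [ 0.77  1.2  -0.97  2.3   2.57  1.14 -0.55]
```

```bash
python3 - <<'E'
from kin2 import *
d=np.array([np.cos(np.radians(9.5)),np.sin(np.radians(9.5)),0]); e=np.array([.637,.155,0])
for lean in(30,35,40,45):
  for off in(-.012,-.10,-.115):
   for z in(.04,.06):
    g=tcp(e+off*d+[0,0,z],9.5,lean)
    for half in(0,1):
      Rt=ori(9.5,lean)@(np.diag([-1,-1,1]) if half else np.eye(3)); best=[]
      for k in range(12):
        s=np.random.default_rng(k).uniform(LIM[:,0],LIM[:,1]); s[4]=3.; s[0]=-.2
        x,er,a=IK(g,Rt,s,1e-4)
        if er<.002 and a<.5: best.append(np.round(x,2))
      print(lean,off,z,half,len(best),best[:1])
E
```

```text
Still running in the background as job /tmp/bash_jobs.1000/002aac894f4c (pid 823). You'll get a notice when it ends.
```

```bash
cat /tmp/bash_jobs.1000/002aac894f4c/stdout; kill -- -$(cat /tmp/bash_jobs.1000/002aac894f4c/pid); nproc
```

```text
4
```

```bash
export OMP_NUM_THREADS=1 OPENBLAS_NUM_THREADS=1; cat > flip.py <<'E'
from kin2 import *
import time
def IKf(p,Rt,q):
    q=np.array(q,float); mid=q.copy()
    for _ in range(60):
        P,Q=FK(q); e=np.r_[p-P,Q@R.from_matrix(Q.T@Rt).as_rotvec()]
        if np.linalg.norm(e)<1e-4: break
        J=np.zeros((6,7))
        for i in range(7):
            d=q.copy();d[i]+=1e-5;P2,Q2=FK(d);J[:3,i]=(P2-P)/1e-5;J[3:,i]=Q@R.from_matrix(Q.T@Q2).as_rotvec()/1e-5
        Ji=J.T@np.linalg.inv(J@J.T+1e-5*np.eye(6)); q=np.clip(q+np.clip(Ji@e,-.2,.2),LIM[:,0]+.01,LIM[:,1]-.01)
    return q,np.linalg.norm(e)
d=np.array([np.cos(np.radians(9.5)),np.sin(np.radians(9.5)),0]); e0=np.array([.637,.155,0]); H=np.diag([-1,-1,1]); LEAN=35
def G(off,z=.041): return tcp(e0+off*d+[0,0,z],9.5,LEAN)
Rg=ori(9.5,LEAN)@H
def rows(qs,n=6):
    q0=np.array(r.get_state()["q"]); P0,R0=FK(q0)
    for i,q in enumerate(qs):
        if i%n==0: print("call")
        P,Q=FK(q); print("  rot",np.round(R.from_matrix(R0.T@Q).as_rotvec()/np.pi,3).tolist(),"travel",np.round(R0.T@(P-P0)/.15,3).tolist(),"| tcp",np.round(P,3),"q",np.round(q,2))
        if i%n==n-1: P0,R0=P,Q
E
time timeout 100 python3 - <<'E'
from flip import *
q0=np.array(r.get_state()["q"])
pre=G(-.012)-.12*Rg[:,2]
qp,er=IKf(pre,Rg,[-.25,.9,-.1,2.25,3,.8,-1.4]); print("pre",pre,np.round(qp,3),er)
for o,z in((-.012,.041),(-.06,.041),(-.12,.041),(-.12,.08)): 
    q,er=IKf(G(o,z),Rg,qp); print(o,z,np.round(q,3),er)
q,er=IKf(np.array([.60,-.15,.12]),ori(-9.6,LEAN)@H,qp);print("place",np.round(q,3),er)
rows([q0+(qp-q0)*t for t in np.linspace(0,1,19)[1:]])
E
```

```text
pre [0.56802784 0.14345802 0.12373436] [-0.343  0.808 -0.098  2.364  2.813  0.658 -1.469] 1.0309029221753152e-08
-0.012 0.041 [-0.309  1.028 -0.096  2.162  2.854  0.676 -1.456] 2.5798776335145703e-07
-0.06 0.041 [-0.316  1.041 -0.123  2.3    2.857  0.827 -1.489] 8.224499226439974e-07
-0.12 0.041 [-0.339  1.087 -0.151  2.475  2.853  1.046 -1.546] 1.0768817880685867e-05
-0.12 0.08 [-0.343  0.983 -0.147  2.486  2.836  0.954 -1.533] 1.436926258810499e-06
place [ 0.163  0.821  0.011  2.274  3.157  0.564 -1.586] 9.568759306070916e-09
call
  rot [-0.008, -0.014, -0.051] travel [-0.119, 0.05, 0.088] | tcp [0.557 0.137 0.329] q [-0.45  0.35  0.03  2.13  0.89  0.24 -2.2 ]
  rot [-0.016, -0.027, -0.102] travel [-0.226, 0.104, 0.17] | tcp [0.555 0.123 0.312] q [-0.45  0.37  0.02  2.14  1.    0.27 -2.16]
  rot [-0.021, -0.04, -0.153] travel [-0.32, 0.159, 0.246] | tcp [0.554 0.11  0.297] q [-0.44  0.4   0.01  2.15  1.12  0.29 -2.11]
  rot [-0.026, -0.051, -0.204] travel [-0.402, 0.214, 0.318] | tcp [0.554 0.098 0.283] q [-0.43  0.43  0.    2.17  1.23  0.32 -2.07]
  rot [-0.029, -0.062, -0.256] tr
[... 1166 characters left out ...]
4 -1.68]
  rot [-0.02, 0.006, -0.097] travel [0.139, 0.052, 0.118] | tcp [0.584 0.085 0.174] q [-0.37  0.7  -0.07  2.31  2.36  0.56 -1.64]
  rot [-0.032, 0.01, -0.144] travel [0.235, 0.083, 0.168] | tcp [0.583 0.097 0.162] q [-0.36  0.73 -0.08  2.32  2.47  0.58 -1.6 ]
  rot [-0.047, 0.015, -0.19] travel [0.348, 0.116, 0.21] | tcp [0.581 0.111 0.149] q [-0.36  0.75 -0.08  2.34  2.59  0.61 -1.56]
  rot [-0.064, 0.021, -0.234] travel [0.479, 0.146, 0.241] | tcp [0.576 0.126 0.136] q [-0.35  0.78 -0.09  2.35  2.7   0.63 -1.51]
  rot [-0.083, 0.027, -0.277] travel [0.626, 0.173, 0.261] | tcp [0.568 0.143 0.124] q [-0.34  0.81 -0.1   2.36  2.81  0.66 -1.47]
real	0m2.109s
user	0m1.433s
sys	0m0.266s
```

```bash
export OMP_NUM_THREADS=1 OPENBLAS_NUM_THREADS=1; timeout 100 python3 - <<'E'
from flip import *
q0=np.array(r.get_state()["q"])
qp,er=IKf(np.array([.525,.12,.2]),Rg,[-.25,.9,-.1,2.25,3,.8,-1.4]); print(np.round(qp,3),er)
rows([q0+(qp-q0)*t for t in np.linspace(0,1,19)[1:]])
E
```

```text
[-0.342  0.603 -0.077  2.454  2.802  0.541 -1.449] 2.686521531345607e-05
call
  rot [-0.008, -0.01, -0.05] travel [-0.109, 0.05, 0.055] | tcp [0.555 0.137 0.334] q [-0.45  0.33  0.03  2.13  0.89  0.24 -2.2 ]
  rot [-0.014, -0.021, -0.101] travel [-0.208, 0.101, 0.105] | tcp [0.552 0.124 0.321] q [-0.45  0.35  0.02  2.15  1.    0.25 -2.15]
  rot [-0.019, -0.03, -0.151] travel [-0.296, 0.153, 0.15] | tcp [0.549 0.111 0.31 ] q [-0.44  0.37  0.02  2.17  1.12  0.27 -2.11]
  rot [-0.024, -0.039, -0.202] travel [-0.373, 0.203, 0.192] | tcp [0.547 0.1   0.301] q [-0.43  0.38  0.01  2.19  1.23  0.29 -2.07]
  rot [-0.027, -0.047, -0.253] travel [-0.44, 0.25, 0.232] | tcp [0.546 0.09  0.292] q [-0.43  0.4   0.    2.21  1.34  0.31 -2.02]
  rot [-0.029, -0.054, -0.304] travel [-0.495, 0.291, 0.27] | tcp [0.545 0.081 0.284] q [-0.42  0.41 -0.    2.23  1.45  0.33 -1.98]
call
  rot [-0.003, -0.005, -0.051] travel [-0.046, -0.018, 0.047] | tcp [0.545 0.074 0.277] q [-0.41  0.43 -0.01  2.24  1.57  0.34 -1.93]
  rot [-0.006, -0.009, -0.102] travel [-0.081, -0.033, 0.091] | tcp [0.546 0.068 0.27 ] q [-0
[... 664 characters left out ...]
8] q [-0.37  0.52 -0.05  2.36  2.24  0.45 -1.67]
  rot [-0.016, 0.005, -0.098] travel [0.102, 0.015, 0.058] | tcp [0.546 0.077 0.231] q [-0.37  0.54 -0.05  2.38  2.35  0.47 -1.63]
  rot [-0.026, 0.009, -0.146] travel [0.174, 0.028, 0.08] | tcp [0.544 0.086 0.223] q [-0.36  0.56 -0.06  2.4   2.46  0.49 -1.58]
  rot [-0.037, 0.014, -0.193] travel [0.26, 0.041, 0.097] | tcp [0.539 0.096 0.216] q [-0.35  0.57 -0.06  2.42  2.58  0.5  -1.54]
  rot [-0.051, 0.019, -0.24] travel [0.361, 0.054, 0.107] | tcp [0.533 0.107 0.208] q [-0.35  0.59 -0.07  2.44  2.69  0.52 -1.49]
  rot [-0.066, 0.025, -0.285] travel [0.475, 0.064, 0.108] | tcp [0.525 0.12  0.2  ] q [-0.34  0.6  -0.08  2.45  2.8   0.54 -1.45]
```

Call:
play_rows --commands '[{"delta_rot":[-0.008,-0.01,-0.05],"travel":[-0.109,0.05,0.055],"gripper":1},{"delta_rot":[-0.014,-0.021,-0.101],"travel":[-0.208,0.101,0.105],"gripper":1},{"delta_rot":[-0.019,-0.03,-0.151],"travel":[-0.296,0.153,0.15],"gripper":1},{"delta_rot":[-0.024,-0.039,-0.202],"travel":[-0.373,0.203,0.192],"gripper":1},{"delta_rot":[-0.027,-0.047,-0.253],"travel":[-0.44,0.25,0.232],"gripper":1},{"delta_rot":[-0.029,-0.054,-0.304],"travel":[-0.495,0.291,0.27],"gripper":1},{"delta_rot":[-0.029,-0.054,-0.304],"travel":[-0.495,0.291,0.27],"gripper":1}]'

```text
clock: 7.18
tool_pos: [0.544, 0.0817, 0.2829]
eef_rot: [0.742, 0.612, 0.168, 0.216]
contact_force: [0.2, -0.3, -0.1]
opening: 1.004
```

```bash
export OMP_NUM_THREADS=1 OPENBLAS_NUM_THREADS=1; timeout 100 python3 - <<'E'
from flip import *
q0=np.array(r.get_state()["q"]); print(np.round(q0,3))
qp,er=IKf(np.array([.525,.12,.2]),Rg,[-.25,.9,-.1,2.25,3,.8,-1.4])
rows([q0+(qp-q0)*t for t in np.linspace(0,1,13)[1:]],6)
E
```

```text
[-0.553  0.422  0.19   2.234  1.447  0.233 -1.977]
call
  rot [-0.001, -0.007, -0.052] travel [-0.058, -0.035, 0.046] | tcp [0.542 0.073 0.274] q [-0.54  0.44  0.17  2.25  1.56  0.26 -1.93]
  rot [-0.001, -0.012, -0.103] travel [-0.103, -0.063, 0.09] | tcp [0.54  0.066 0.267] q [-0.52  0.45  0.15  2.27  1.67  0.28 -1.89]
  rot [-0.003, -0.015, -0.155] travel [-0.135, -0.085, 0.133] | tcp [0.54  0.061 0.26 ] q [-0.5   0.47  0.12  2.29  1.79  0.31 -1.84]
  rot [-0.005, -0.016, -0.206] travel [-0.152, -0.105, 0.173] | tcp [0.54  0.058 0.253] q [-0.48  0.48  0.1   2.31  1.9   0.34 -1.8 ]
  rot [-0.007, -0.016, -0.256] travel [-0.154, -0.125, 0.212] | tcp [0.54  0.058 0.246] q [-0.46  0.5   0.08  2.33  2.01  0.36 -1.76]
  rot [-0.011, -0.014, -0.307] travel [-0.14, -0.147, 0.248] | tcp [0.541 0.06  0.24 ] q [-0.45  0.51  0.06  2.34  2.12  0.39 -1.71]
call
  rot [-0.007, 0.002, -0.05] travel [0.04, 0.009, 0.032] | tcp [0.541 0.064 0.233] q [-0.43  0.53  0.03  2.36  2.24  0.41 -1.67]
  rot [-0.017, 0.004, -0.098] travel [0.094, 0.027, 0.061] | tcp [0.541 0.071 0.227] q [-0.41  0.54  0.01  2.38  2.35  0.44 -1.62]
  rot [-0.028, 0.007, -0.146] travel [0.162, 0.051, 0.083] | tcp [0.539 0.08  0.22 ] q [-0.39  0.56 -0.01  2.4   2.46  0.46 -1.58]
  rot [-0.042, 0.011, -0.193] travel [0.246, 0.08, 0.1] | tcp [0.536 0.091 0.213] q [-0.38  0.57 -0.03  2.42  2.58  0.49 -1.54]
  rot [-0.058, 0.015, -0.239] travel [0.346, 0.111, 0.107] | tcp [0.532 0.105 0.207] q [-0.36  0.59 -0.05  2.44  2.69  0.51 -1.49]
  rot [-0.076, 0.019, -0.284] travel [0.46, 0.143, 0.105] | tcp [0.525 0.12  0.2  ] q [-0.34  0.6  -0.08  2.45  2.8   0.54 -1.45]
```

Following the branch as planned.

Call:
play_rows --commands '[{"delta_rot":[-0.001,-0.007,-0.052],"travel":[-0.058,-0.035,0.046],"gripper":1},{"delta_rot":[-0.001,-0.012,-0.103],"travel":[-0.103,-0.063,0.09],"gripper":1},{"delta_rot":[-0.003,-0.015,-0.155],"travel":[-0.135,-0.085,0.133],"gripper":1},{"delta_rot":[-0.005,-0.016,-0.206],"travel":[-0.152,-0.105,0.173],"gripper":1},{"delta_rot":[-0.007,-0.016,-0.256],"travel":[-0.154,-0.125,0.212],"gripper":1},{"delta_rot":[-0.011,-0.014,-0.307],"travel":[-0.14,-0.147,0.248],"gripper":1},{"delta_rot":[-0.011,-0.014,-0.307],"travel":[-0.14,-0.147,0.248],"gripper":1}]'

```text
clock: 8.05
tool_pos: [0.5411, 0.061, 0.2407]
eef_rot: [0.375, 0.878, 0.045, 0.294]
contact_force: [-0.5, 0.4, 0.1]
opening: 1.004
```

Call:
play_rows --commands '[{"delta_rot":[-0.007,0.002,-0.05],"travel":[0.04,0.009,0.032],"gripper":1},{"delta_rot":[-0.017,0.004,-0.098],"travel":[0.094,0.027,0.061],"gripper":1},{"delta_rot":[-0.028,0.007,-0.146],"travel":[0.162,0.051,0.083],"gripper":1},{"delta_rot":[-0.042,0.011,-0.193],"travel":[0.246,0.08,0.1],"gripper":1},{"delta_rot":[-0.058,0.015,-0.239],"travel":[0.346,0.111,0.107],"gripper":1},{"delta_rot":[-0.076,0.019,-0.284],"travel":[0.46,0.143,0.105],"gripper":1},{"delta_rot":[-0.076,0.019,-0.284],"travel":[0.46,0.143,0.105],"gripper":1}]'

```text
clock: 8.93
tool_pos: [0.5259, 0.1211, 0.2012]
eef_rot: [-0.077, 0.95, 0.025, 0.301]
contact_force: [-0.4, -0.2, 0.1]
opening: 0.997
```

```bash
export OMP_NUM_THREADS=1; cat >> flip.py <<'E'
def plan2(calls):
    s=r.get_state(); p0=np.array(s["tool_pos"]); R0=rot(s["eef_rot"]); q=np.array(s["q"])
    print("now",np.round(p0,4),"yaw,lean,roll",yawlean(R0@H),"F",np.round(s["contact_force"],1),"t",s["clock"],"op",round(s["opening"],3),"q",np.round(q,2))
    for c in calls:
        print("call")
        for (p,y,l) in c:
            p=np.array(p);Rt=ori(y,l)@H; q,er=IKf(p,Rt,q)
            print("  rot",np.round(R.from_matrix(R0.T@Rt).as_rotvec()/np.pi,4),"travel",np.round(R0.T@(p-p0)/.15,4),"tcp",np.round(p,3),"ikerr",round(er,4),"q",np.round(q,2))
        p0,R0=p,Rt
E
timeout 60 python3 - <<'E'
from flip import *
g=G(-.012); z=Rg[:,2]
plan2([[(g-.13*z,9.5,35)],[(g-.05*z,9.5,35)],[(g,9.5,35)]])
s=viewer.snapshot("wrist"); cv2.imwrite("pics/w2.png",s["color"][...,::-1]); C=cloud(s)
o=viewer.outline_of("wrist","cassette"); 
for k in o[:3]:
    P=C[k["pixels"]&(s["z_map"]>0)]; T=P[(P[:,2]>.04)&(P[:,2]<.052)]; print(k["conf"],k["at"],rect(T) if len(T)>5 else'', np.round(P.mean(0),3))
    if len(T)>5: print("along d:",np.percentile((T-e0)@d,[1,50,99]),"lat:",np.percentile((T-e0)@[-d[1],d[0],0],[1,99]),np.median(T[:,2]))
E
```

```text
now [0.5259 0.1211 0.2012] yaw,lean,roll [ 9.28 35.12 -0.07] F [-0.4 -0.2  0.1] t 8.925 op 0.997 q [-0.33  0.6  -0.1   2.45  2.78  0.54 -1.43]
call
  rot [-0.0004  0.0007 -0.0012] travel [0.0506 0.1011 0.529 ] tcp [0.562 0.143 0.132] ikerr 0.0 q [-0.33  0.79 -0.12  2.38  2.79  0.65 -1.45]
call
  rot [0. 0. 0.] travel [-0.      0.      0.5333] tcp [0.608 0.15  0.066] ikerr 0.0 q [-0.31  0.94 -0.12  2.25  2.82  0.68 -1.44]
call
  rot [0. 0. 0.] travel [-0.      0.      0.3333] tcp [0.636 0.155 0.025] ikerr 0.0 q [-0.3   1.03 -0.11  2.16  2.84  0.68 -1.43]
0.84 [566.0, 38.7]  [0.472 0.272 0.025]
0.7 [335.1, 228.9] (array([0.6799, 0.1629]), array([0.1211, 0.055 ]), 10.39) [0.66  0.159 0.043]
along d: [-0.0161751   0.02631585  0.10105549] lat: [-0.02626833  0.02671955] 0.04605677490442063
0.66 [529.1, 220.8]  [0.639 0.357 0.022]
```

View pics/w2.png

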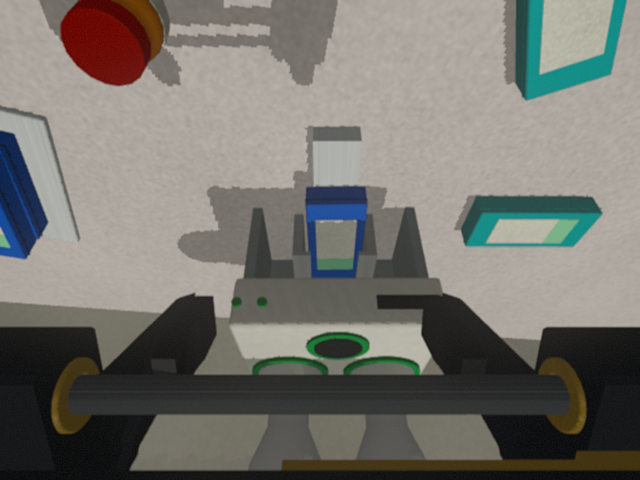

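Call:
play_rows --commands '[{"delta_rot":[0,0,-0.001],"travel":[0.02,0.05,0.26],"gripper":1},{"delta_rot":[0,0,-0.001],"travel":[0.05,0.1,0.53],"gripper":1},{"delta_rot":[0,0,-0.001],"travel":[0.05,0.1,0.75],"gripper":1},{"delta_rot":[0,0,-0.001],"travel":[0.05,0.1,0.95],"gripper":1},{"delta_rot":[0,0,-0.001],"travel":[0.05,0.1,0.95],"gripper":1}]'

```text
clock: 9.65
tool_pos: [0.599, 0.1487, 0.0795]
eef_rot: [-0.079, 0.95, 0.024, 0.301]
contact_force: [0.5, 0.4, 0.5]
opening: 1.003
```

```bash
export OMP_NUM_THREADS=1; timeout 60 python3 - <<'E'
from flip import *
plan2([[(G(-.011),9.5,35)]])
E
```

```text
now [0.599  0.1487 0.0795] yaw,lean,roll [ 9.52 35.15  0.12] F [0.5 0.4 0.5] t 9.65 op 1.003 q [-0.31  0.91 -0.12  2.28  2.82  0.68 -1.44]
call
  rot [-0.0005  0.0008  0.0005] travel [-1.80e-03  2.00e-04  4.42e-01] tcp [0.637 0.155 0.025] ikerr 0.0001 q [-0.3   1.03 -0.11  2.16  2.84  0.68 -1.43]
```

Call:
play_rows --commands '[{"delta_rot":[0,0,0],"travel":[0,0,0.15],"gripper":1},{"delta_rot":[0,0,0],"travel":[0,0,0.3],"gripper":1},{"delta_rot":[0,0,0],"travel":[0,0,0.4],"gripper":1},{"delta_rot":[0,0,0],"travel":[0,0,0.44],"gripper":1},{"delta_rot":[0,0,0],"travel":[0,0,0.44],"gripper":1}]'

```text
clock: 10.28
tool_pos: [0.6353, 0.1552, 0.0268]
eef_rot: [-0.081, 0.95, 0.024, 0.301]
contact_force: [0.3, 0.4, -0.8]
opening: 0.998
```

Call:
play_rows --commands '[{"delta_rot":[0,0,0],"travel":[0,0,0],"gripper":0},{"delta_rot":[0,0,0],"travel":[0,0,0],"gripper":0},{"delta_rot":[0,0,0],"travel":[0,0,0],"gripper":0},{"delta_rot":[0,0,0],"travel":[0,0,0],"gripper":0},{"delta_rot":[0,0,0],"travel":[0,0,0],"gripper":0},{"delta_rot":[0,0,0],"travel":[0,0,0],"gripper":0}]' --force 40

```text
clock: 11.02
tool_pos: [0.6355, 0.1553, 0.0266]
eef_rot: [-0.081, 0.95, 0.025, 0.301]
contact_force: [-1.4, -0.6, 2.6]
opening: 0.629
```

```bash
export OMP_NUM_THREADS=1; timeout 60 python3 - <<'E'
from flip import *
plan2([[(G(-.065),9.5,35)],[(G(-.12),9.5,35)]])
s=viewer.snapshot("wrist"); cv2.imwrite("pics/w3.png",s["color"][...,::-1])
E
```

```text
now [0.6355 0.1553 0.0266] yaw,lean,roll [ 9.69 35.16  0.12] F [-1.4 -0.6  2.6] t 11.025 op 0.629 q [-0.3   1.03 -0.11  2.16  2.84  0.68 -1.43]
call
  rot [0.0001 0.0009 0.0013] travel [ 0.2916 -0.0027 -0.1957] tcp [0.584 0.146 0.025] ikerr 0.0001 q [-0.3   1.04 -0.15  2.31  2.84  0.85 -1.47]
call
  rot [0. 0. 0.] travel [ 0.3004 -0.     -0.2103] tcp [0.529 0.137 0.025] ikerr 0.0 q [-0.32  1.09 -0.18  2.47  2.83  1.05 -1.52]
```

View pics/w3.png

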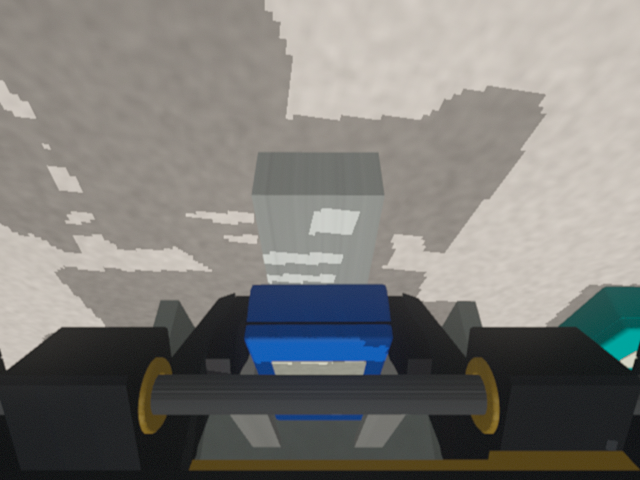

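Call:
play_rows --commands '[{"delta_rot":[0,0,0],"travel":[0.05,0,-0.035],"gripper":0},{"delta_rot":[0,0,0],"travel":[0.1,0,-0.07],"gripper":0},{"delta_rot":[0,0,0],"travel":[0.15,0,-0.106],"gripper":0},{"delta_rot":[0,0,0],"travel":[0.2,0,-0.141],"gripper":0},{"delta_rot":[0,0,0],"travel":[0.25,0,-0.176],"gripper":0},{"delta_rot":[0,0,0],"travel":[0.3,0,-0.211],"gripper":0}]'

```text
clock: 11.82
tool_pos: [0.5809, 0.146, 0.0266]
eef_rot: [-0.081, 0.95, 0.025, 0.301]
contact_force: [2.0, -0.1, 0.9]
opening: 0.619
```

```bash
export OMP_NUM_THREADS=1; timeout 60 python3 - <<'E'
from flip import *
plan2([])
s=viewer.snapshot("scene"); C=cloud(s); hsv=cv2.cvtColor(s["color"],cv2.COLOR_RGB2HSV)
m=(hsv[...,0]>105)&(hsv[...,0]<130)&(hsv[...,1]>110)&(C[...,0]>.5)&(C[...,0]<.66)&(C[...,1]>.08)&(C[...,1]<.2)&(C[...,2]<.06)
P=C[m]; print(m.sum(),np.percentile((P-e0)@d,[1,99]),np.percentile(P[:,2],[5,95]))
E
```

```text
now [0.5809 0.146  0.0266] yaw,lean,roll [ 9.69 35.19  0.12] F [ 2.  -0.1  0.9] t 11.825 op 0.619 q [-0.3   1.04 -0.14  2.32  2.84  0.85 -1.47]
104 [-0.05819688  0.00708283] [0.04099531 0.04745562]
```

Call:
play_rows --commands '[{"delta_rot":[0,0,0],"travel":[0.05,0,-0.035],"gripper":0},{"delta_rot":[0,0,0],"travel":[0.1,0,-0.07],"gripper":0},{"delta_rot":[0,0,0],"travel":[0.15,0,-0.106],"gripper":0},{"delta_rot":[0,0,0],"travel":[0.2,0,-0.141],"gripper":0},{"delta_rot":[0,0,0],"travel":[0.25,0,-0.176],"gripper":0},{"delta_rot":[0,0,0],"travel":[0.31,0,-0.218],"gripper":0},{"delta_rot":[0,0,0],"travel":[0.31,0,-0.218],"gripper":0}]'

```text
clock: 12.75
tool_pos: [0.5231, 0.1361, 0.026]
eef_rot: [-0.081, 0.95, 0.024, 0.299]
contact_force: [-4.5, -0.3, 7.6]
opening: 0.62
```

```bash
export OMP_NUM_THREADS=1; timeout 60 python3 - <<'E'
from flip import *
p=np.array(r.get_state()["tool_pos"])
plan2([[(p+[0,0,.015],9.6,35)],[(p+[0,0,.05],9.6,35)]])
for n in("top","scene"):
    s=viewer.snapshot(n); C=cloud(s); x,y,z=C[...,0],C[...,1],C[...,2]
    m=(x>.5)&(x<.66)&(y>.08)&(y<.22)&(z>.037)&(z<.053); P=C[m]; print(n,m.sum(),rect(P),np.percentile((P-e0)@d,[1,99]))
    u=proj(s,[.58,.14,.05])[0].astype(int); print(u)
    cr=s["color"][u[1]-60:u[1]+60,u[0]-80:u[0]+80]; cv2.imwrite(f"pics/{n}_out.png",cv2.resize(cr,None,fx=2.4,fy=2.4,interpolation=cv2.INTER_CUBIC)[...,::-1])
a,b=[cv2.imread(f"pics/{n}_out.png") for n in("top","scene")]; cv2.imwrite("pics/out.png",np.hstack([a,b]))
E
```

```text
now [0.5231 0.1361 0.026 ] yaw,lean,roll [ 9.75 34.93  0.15] F [-4.5 -0.3  7.6] t 12.75 op 0.62 q [-0.32  1.09 -0.18  2.49  2.84  1.06 -1.52]
call
  rot [-0.0002 -0.0004  0.0011] travel [-0.0573 -0.0003 -0.082 ] tcp [0.523 0.136 0.041] ikerr 0.0 q [-0.33  1.05 -0.18  2.5   2.83  1.04 -1.52]
call
  rot [0. 0. 0.] travel [-0.1338  0.     -0.1911] tcp [0.523 0.136 0.076] ikerr 0.0 q [-0.33  0.96 -0.17  2.51  2.81  0.95 -1.51]
top 461 (array([0.5675, 0.1355]), array([0.1242, 0.0563]), 18.8) [-0.12943028 -0.01350276]
[274 232]
scene 948 (array([0.5667, 0.1396]), array([0.1202, 0.0846]), 4.49) [-0.1309851 -0.0159425]
[286 291]
```

View pics/out.png

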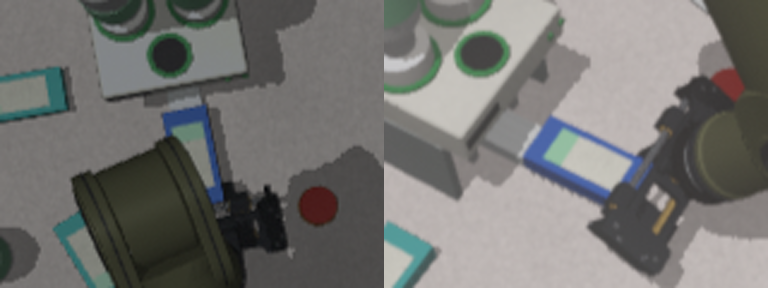

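Call:
play_rows --commands '[{"delta_rot":[0,0,0],"travel":[-0.02,0,-0.03],"gripper":0},{"delta_rot":[0,0,0],"travel":[-0.06,0,-0.08],"gripper":0},{"delta_rot":[0,0,0],"travel":[-0.1,0,-0.14],"gripper":0},{"delta_rot":[0,0,0],"travel":[-0.15,0,-0.22],"gripper":0},{"delta_rot":[0,0,0],"travel":[-0.21,0,-0.3],"gripper":0},{"delta_rot":[0,0,0],"travel":[-0.21,0,-0.3],"gripper":0}]'

```text
clock: 13.6
tool_pos: [0.5254, 0.1367, 0.0829]
eef_rot: [-0.081, 0.95, 0.025, 0.302]
contact_force: [-0.2, 0.7, -1.9]
opening: 0.62
```

```bash
export OMP_NUM_THREADS=1; cat >> flip.py <<'E'
def held():
    "fit top plane / rect of held cassette from scene+top clouds, near TCP; in grasp-relative frame (along d, left, up)"
    st=r.get_state(); Rm=rot(st["eef_rot"])@H; p=np.array(st["tool_pos"]); yaw=np.radians(yawlean(Rm)[0]); g=p-.019*Rm[:,2]
    F=np.array([[np.cos(yaw),np.sin(yaw),0],[-np.sin(yaw),np.cos(yaw),0],[0,0,1]])
    for n in("top","scene"):
        s=viewer.snapshot(n); C=cloud(s); Q=(C-g)@F.T; hsv=cv2.cvtColor(s["color"],cv2.COLOR_RGB2HSV)
        sel=(Q[...,0]>.02)&(Q[...,0]<.13)&(abs(Q[...,1])<.05)&(abs(Q[...,2]-.004)<.012); P=Q[sel]
        c=np.linalg.lstsq(np.c_[P[:,:2],np.ones(len(P))],P[:,2],rcond=None)[0]
        print(n,sel.sum(),"pitch/roll deg",np.round(np.degrees(c[:2]),2),"top z rel grasp at x=.05",round(c[2]+.05*c[0],4),"x max",np.round(np.percentile(P[:,0],[98,99.5]),4),"y",np.round(np.percentile(P[:,1],[1,99]),4),rect(P))
    print("grasp",np.round(g,4),"yaw",np.degrees(yaw))
E
timeout 60 python3 - <<'E'
from flip import *
plan2([]); held()
E
```

```text
now [0.5254 0.1367 0.0829] yaw,lean,roll [ 9.69 35.27  0.11] F [-0.2  0.7 -1.9] t 13.6 op 0.62 q [-0.33  0.94 -0.17  2.5   2.81  0.93 -1.5 ]
top 655 pitch/roll deg [ 0.04 -0.08] top z rel grasp at x=.05 0.0039 x max [0.1125 0.1235] y [-0.0285  0.0258] (array([ 0.074 , -0.0026]), array([0.0602, 0.1079]), 88.32)
scene 923 pitch/roll deg [ 1.78 -1.8 ] top z rel grasp at x=.05 0.0015 x max [0.1256 0.1262] y [-0.029   0.0304] (array([0.0735, 0.001 ]), array([0.0964, 0.1072]), 89.49)
grasp [0.5146 0.1348 0.0984] yaw 9.69
```

```bash
export OMP_NUM_THREADS=1; timeout 60 python3 - <<'E'
from flip import *
plan2([[((.5485,-.01,.125),9.65,35.2)],[((.60,-.10,.13),-3,35.2),((.6235,-.149,.13),-9.65,35.2)]])
E
```

```text
now [0.5252 0.1366 0.0816] yaw,lean,roll [ 9.69 35.17  0.11] F [-0.  -0.7 -2.4] t 13.7 op 0.62 q [-0.33  0.94 -0.17  2.5   2.81  0.93 -1.5 ]
call
  rot [-0.0004 -0.0002  0.0005] travel [-0.1566 -0.9903 -0.2415] tcp [ 0.548 -0.01   0.125] ikerr 0.0 q [ 0.06  0.81 -0.13  2.46  3.15  0.74 -1.41]
call
  rot [0.0405 0.     0.0574] travel [-0.2136 -0.6491  0.1099] tcp [ 0.6  -0.1   0.13] ikerr 0.0 q [ 0.15  0.79 -0.08  2.3   3.11  0.56 -1.47]
  rot [0.0618 0.     0.0876] travel [-0.2951 -0.9974  0.1674] tcp [ 0.624 -0.149  0.13 ] ikerr 0.0 q [ 0.18  0.8  -0.04  2.21  3.07  0.48 -1.5 ]
```

Call:
play_rows --commands '[{"delta_rot":[0,0,0],"travel":[-0.03,-0.15,-0.05],"gripper":0},{"delta_rot":[0,0,0],"travel":[-0.06,-0.35,-0.1],"gripper":0},{"delta_rot":[0,0,0],"travel":[-0.09,-0.55,-0.14],"gripper":0},{"delta_rot":[0,0,0],"travel":[-0.12,-0.75,-0.19],"gripper":0},{"delta_rot":[0,0,0],"travel":[-0.157,-0.92,-0.24],"gripper":0},{"delta_rot":[0,0,0],"travel":[-0.157,-0.99,-0.24],"gripper":0},{"delta_rot":[0,0,0],"travel":[-0.157,-0.99,-0.24],"gripper":0}]'

```text
clock: 14.58
tool_pos: [0.5485, -0.0102, 0.1241]
eef_rot: [-0.08, 0.95, 0.025, 0.301]
contact_force: [0.0, 0.2, -0.4]
opening: 0.618
```

Call:
play_rows --commands '[{"delta_rot":[0.01,0,0.014],"travel":[-0.05,-0.15,0.025],"gripper":0},{"delta_rot":[0.02,0,0.029],"travel":[-0.11,-0.32,0.055],"gripper":0},{"delta_rot":[0.03,0,0.043],"travel":[-0.16,-0.49,0.08],"gripper":0},{"delta_rot":[0.0405,0,0.0574],"travel":[-0.21,-0.65,0.11],"gripper":0},{"delta_rot":[0.05,0,0.072],"travel":[-0.25,-0.83,0.14],"gripper":0},{"delta_rot":[0.0618,0,0.0876],"travel":[-0.295,-0.95,0.167],"gripper":0},{"delta_rot":[0.0618,0,0.0876],"travel":[-0.295,-0.997,0.167],"gripper":0},{"delta_rot":[0.0618,0,0.0876],"travel":[-0.295,-0.997,0.167],"gripper":0}]'

```text
clock: 15.58
tool_pos: [0.6229, -0.1479, 0.1291]
eef_rot: [0.079, 0.95, -0.026, 0.3]
contact_force: [-0.5, 0.4, -1.9]
opening: 0.621
```

```bash
export OMP_NUM_THREADS=1; timeout 60 python3 - <<'E'
from flip import *
plan2([]); held()
s=viewer.snapshot("wrist"); cv2.imwrite("pics/w4.png",s["color"][...,::-1])
s=viewer.snapshot("top"); u=proj(s,[.65,-.15,.1])[0].astype(int); a=cv2.resize(s["color"][u[1]-60:u[1]+60,u[0]-60:u[0]+60],(480,480))
b=cv2.resize(viewer.snapshot("wrist")["color"],(320,240)); b=cv2.copyMakeBorder(b,0,240,0,0,cv2.BORDER_CONSTANT); cv2.imwrite("pics/pp.png",np.hstack([a,b])[...,::-1])
E
```

```text
now [ 0.6229 -0.1479  0.1291] yaw,lean,roll [-9.5  35.09  0.11] F [-0.5  0.4 -1.9] t 15.575 op 0.621 q [ 0.19  0.8  -0.05  2.2   3.07  0.48 -1.49]
top 677 pitch/roll deg [-0.69  0.43] top z rel grasp at x=.05 0.0038 x max [0.1127 0.1148] y [-0.0278  0.0263] (array([ 0.0678, -0.0011]), array([0.0952, 0.0562]), 0.31)
scene 535 pitch/roll deg [-0.84 -1.75] top z rel grasp at x=.05 0.0023 x max [0.1102 0.112 ] y [-0.026   0.0297] (array([0.0681, 0.0017]), array([0.0892, 0.0581]), 0.67)
grasp [ 0.6122 -0.1461  0.1447] yaw -9.5
```

View pics/pp.png

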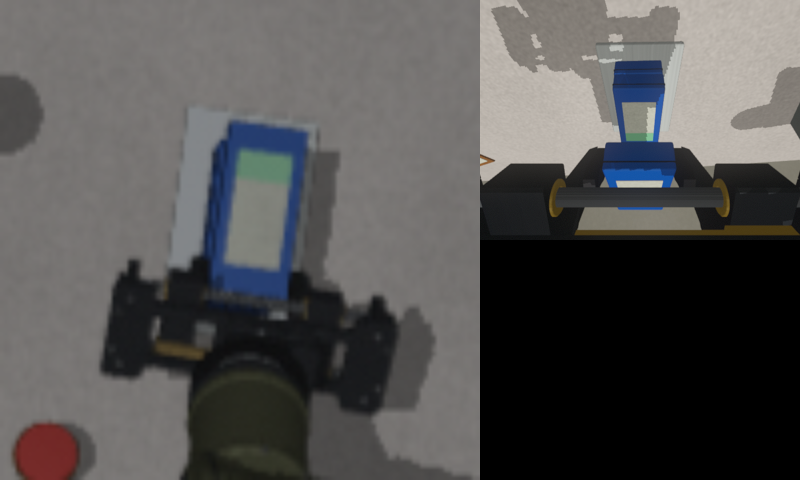

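```bash
export OMP_NUM_THREADS=1; timeout 60 python3 - <<'E'
from flip import *
st=r.get_state(); Rm=rot(st["eef_rot"])@H; yaw=np.radians(yawlean(Rm)[0]); g=np.array(st["tool_pos"])-.019*Rm[:,2]
F=np.array([[np.cos(yaw),np.sin(yaw),0],[-np.sin(yaw),np.cos(yaw),0],[0,0,1]])
s=viewer.snapshot("wrist"); C=cloud(s); Q=(C-g)@F.T; hsv=cv2.cvtColor(s["color"],cv2.COLOR_RGB2HSV)
blue=(hsv[...,0]>100)&(hsv[...,0]<130)&(hsv[...,1]>100)
z=C[...,2]; ok=s["z_map"]>0
near=ok&(abs(Q[...,1])<.06)&(Q[...,0]>-.03)&(Q[...,0]<.2)
for nm,m in(("pile top",near&(z>.053)&(z<.064)),("held top",near&blue&(Q[...,2]>-.003)&(Q[...,2]<.012)),("held front",near&blue&(Q[...,2]>-.018)&(Q[...,2]<-.003)),("pile front",near&blue&(z>.036)&(z<.052)&(Q[...,0]<.03))):
    P=Q[m]; 
    if len(P)>10:
        print(nm,len(P),"x",np.round(np.percentile(P[:,0],[1,50,99]),4),"y",np.round(np.percentile(P[:,1],[.5,99.5]),4),"z",np.round(np.median(P[:,2]),4))
        xs=np.linspace(*np.percentile(P[:,0],[5,95]),7); L=[];
        for a,b in zip(xs[:-1],xs[1:]):
            k=P[(P[:,0]>=a)&(P[:,0]<b)]
            if len(k)>5:L.append([(a+b)/2,k[:,1].min(),k[:,1].max()])
        L=np.array(L)
        if len(L)>2: print("   sides",np.round(L.mean(0),4),"slope deg",np.round(np.degrees([np.polyfit(L[:,0],L[:,j],1)[0] for j in(1,2)]),2))
E
```

```text
pile top 10391 x [-0.0004  0.0349  0.1031] y [-0.0271  0.027 ] z -0.0865
   sides [ 0.0477 -0.0276  0.0274] slope deg [0.63 0.45]
held top 6040 x [-0.0045  0.0006  0.1124] y [-0.027   0.0269] z 0.0031
   sides [ 0.0417 -0.0262  0.0273] slope deg [ 1.71 -0.08]
held front 4633 x [-0.0047 -0.0033 -0.0019] y [-0.0269  0.0269] z -0.0105
   sides [-0.0033 -0.0262  0.0268] slope deg [-98.51  41.61]
pile front 1867 x [-0.0009  0.0001  0.0012] y [-0.0269  0.0257] z -0.1012
   sides [ 0.0001 -0.0264  0.0257] slope deg [-117.59   18.93]
```

```bash
export OMP_NUM_THREADS=1; timeout 60 python3 - <<'E'
from flip import *
f=lambda z:tcp((.6154,-.1470,z),-9.25,35.1)
plan2([[(f(.092),-9.25,35.1)],[(f(.082),-9.25,35.1),(f(.079),-9.25,35.1)]])
E
```

```text
now [ 0.6234 -0.1483  0.1298] yaw,lean,roll [-9.56 35.17  0.11] F [ 0.4 -0.2 -1.5] t 15.875 op 0.618 q [ 0.19  0.8  -0.05  2.2   3.06  0.48 -1.49]
call
  rot [-0.0015  0.0004 -0.0011] travel [0.1896 0.001  0.3017] tcp [ 0.626 -0.149  0.076] ikerr 0.0 q [ 0.2   0.92 -0.06  2.21  3.07  0.6  -1.49]
call
  rot [0. 0. 0.] travel [ 0.0383 -0.      0.0545] tcp [ 0.626 -0.149  0.066] ikerr 0.0 q [ 0.2   0.94 -0.06  2.21  3.07  0.62 -1.49]
  rot [0. 0. 0.] travel [ 0.0498 -0.      0.0709] tcp [ 0.626 -0.149  0.063] ikerr 0.0 q [ 0.2   0.95 -0.06  2.21  3.07  0.62 -1.49]
```

Call:
play_rows --commands '[{"delta_rot":[-0.001,0,-0.001],"travel":[0.05,0,0.08],"gripper":0},{"delta_rot":[-0.0015,0,-0.001],"travel":[0.1,0,0.16],"gripper":0},{"delta_rot":[-0.0015,0,-0.001],"travel":[0.15,0,0.24],"gripper":0},{"delta_rot":[-0.0015,0,-0.001],"travel":[0.19,0,0.302],"gripper":0},{"delta_rot":[-0.0015,0,-0.001],"travel":[0.19,0,0.302],"gripper":0},{"delta_rot":[-0.0015,0,-0.001],"travel":[0.19,0,0.302],"gripper":0}]'

```text
clock: 16.62
tool_pos: [0.6265, -0.1495, 0.0766]
eef_rot: [0.077, 0.95, -0.025, 0.301]
contact_force: [-0.6, -0.3, -1.7]
opening: 0.623
```

```bash
export OMP_NUM_THREADS=1; timeout 60 python3 - <<'E'
from flip import *
f=lambda z:tcp((.6155,-.1470,z),-9.25,35.1)
plan2([[(f(.092),-9.25,35.1),(f(.082),-9.25,35.1)]])
st=r.get_state(); Rm=rot(st["eef_rot"])@H; yaw=np.radians(yawlean(Rm)[0]); g=np.array(st["tool_pos"])-.019*Rm[:,2]
F=np.array([[np.cos(yaw),np.sin(yaw),0],[-np.sin(yaw),np.cos(yaw),0],[0,0,1]])
s=viewer.snapshot("wrist"); cv2.imwrite("pics/w5.png",s["color"][...,::-1]); C=cloud(s); Q=(C-g)@F.T; hsv=cv2.cvtColor(s["color"],cv2.COLOR_RGB2HSV)
blue=(hsv[...,0]>100)&(hsv[...,0]<130)&(hsv[...,1]>100)&(abs(Q[...,1])<.05)&(Q[...,0]>-.03)&(Q[...,0]<.03); z=C[...,2]
for a,b in((.096,.1),(.085,.096),(.075,.085),(.05,.056),(.04,.05),(.012,.03)):
    P=Q[blue&(z>a)&(z<b)]
    if len(P)>10: print(a,b,len(P),"x",np.round(np.percentile(P[:,0],[2,50]),4),"y",np.round(np.percentile(P[:,1],[.5,99.5]),4), "slope",np.round(np.degrees(np.polyfit(P[:,1],P[:,0],1)[0]),2))
E
```

```text
now [ 0.6265 -0.1495  0.0766] yaw,lean,roll [-9.300e+00  3.521e+01  2.000e-02] F [-0.6 -0.3 -1.7] t 16.625 op 0.623 q [ 0.2   0.92 -0.06  2.2   3.08  0.59 -1.49]
call
  rot [-0.0003  0.0006 -0.0002] travel [ 0.0026  0.0045 -0.0004] tcp [ 0.626 -0.149  0.076] ikerr 0.0 q [ 0.2   0.92 -0.06  2.21  3.07  0.6  -1.49]
  rot [-0.0003  0.0006 -0.0002] travel [0.041  0.0046 0.054 ] tcp [ 0.626 -0.149  0.066] ikerr 0.0 q [ 0.2   0.94 -0.06  2.21  3.07  0.62 -1.49]
0.096 0.1 56 x [-0.0034  0.0055] y [-0.0237  0.0255] slope 3.3
0.085 0.096 6751 x [-0.0044 -0.0024] y [-0.027   0.0269] slope -0.42
0.075 0.085 3198 x [-0.0045 -0.0033] y [-0.027   0.0269] slope -0.63
0.05 0.056 1250 x [-0.0044 -0.0034] y [-0.0261  0.0265] slope -0.26
0.04 0.05 2112 x [-0.0044 -0.0034] y [-0.0263  0.0265] slope -0.3
0.012 0.03 2802 x [-0.0044 -0.0032] y [-0.027   0.0258] slope -1.36
```

View pics/w5.png

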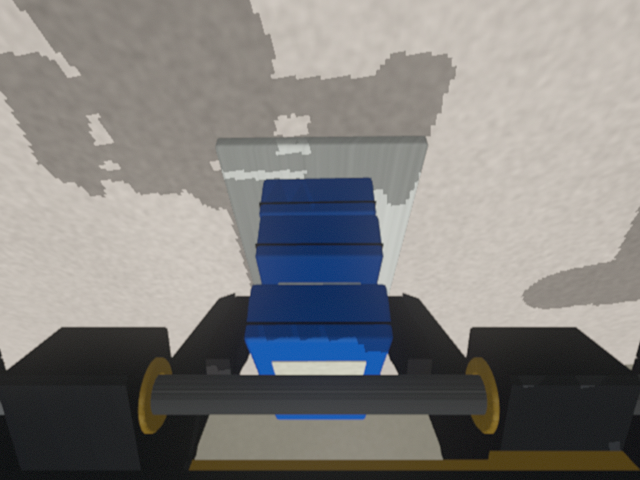

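Call:
play_rows --commands '[{"delta_rot":[0,0,0],"travel":[0.01,0,0.014],"gripper":0},{"delta_rot":[0,0,0],"travel":[0.02,0,0.028],"gripper":0},{"delta_rot":[0,0,0],"travel":[0.03,0,0.042],"gripper":0},{"delta_rot":[0,0,0],"travel":[0.0383,0,0.0545],"gripper":0},{"delta_rot":[0,0,0],"travel":[0.0383,0,0.0545],"gripper":0},{"delta_rot":[0,0,0],"travel":[0.0383,0,0.0545],"gripper":0}]'

```text
clock: 17.42
tool_pos: [0.6265, -0.1494, 0.0665]
eef_rot: [0.077, 0.95, -0.025, 0.301]
contact_force: [-0.5, 0.1, -0.9]
opening: 0.619
```

Call:
play_rows --commands '[{"delta_rot":[0,0,0],"travel":[0.004,0,0.0055],"gripper":0},{"delta_rot":[0,0,0],"travel":[0.006,0,0.008],"gripper":0},{"delta_rot":[0,0,0],"travel":[0.006,0,0.008],"gripper":0}]'

```text
clock: 17.8
tool_pos: [0.6264, -0.1494, 0.065]
eef_rot: [0.077, 0.95, -0.025, 0.301]
contact_force: [-0.1, -1.0, -0.4]
opening: 0.619
```

Call:
play_rows --commands '[{"delta_rot":[0,0,0],"travel":[0.004,0,0.0055],"gripper":0},{"delta_rot":[0,0,0],"travel":[0.004,0,0.0055],"gripper":0}]'

```text
clock: 18.05
tool_pos: [0.6265, -0.1495, 0.0646]
eef_rot: [0.077, 0.95, -0.025, 0.302]
contact_force: [-2.3, 0.4, 5.3]
opening: 0.619
```

Call:
play_rows --commands '[{"delta_rot":[0,0,0],"travel":[0.002,0,0.0028],"gripper":0},{"delta_rot":[0,0,0],"travel":[0.002,0,0.0028],"gripper":0}]'

```text
clock: 18.3
tool_pos: [0.6265, -0.1495, 0.0646]
eef_rot: [0.077, 0.95, -0.025, 0.302]
contact_force: [-5.2, 1.5, 9.2]
opening: 0.625
```

```bash
export OMP_NUM_THREADS=1; timeout 60 python3 - <<'E'
from flip import *
plan2([]); viewer.snapshot("top"); print(np.round(r.get_state()["contact_force"],1)); held()
E
```

```text
now [ 0.6265 -0.1495  0.0646] yaw,lean,roll [-9.290e+00  3.529e+01  3.000e-02] F [-5.2  1.5  9.2] t 18.3 op 0.625 q [ 0.2   0.95 -0.06  2.2   3.08  0.62 -1.49]
[-5.6  2.   9.4]
top 629 pitch/roll deg [-0.28  1.37] top z rel grasp at x=.05 0.0041 x max [0.113  0.1143] y [-0.0277  0.0263] (array([ 0.0677, -0.001 ]), array([0.095 , 0.0557]), 1.02)
scene 530 pitch/roll deg [-0.66 -1.73] top z rel grasp at x=.05 0.0025 x max [0.1103 0.1127] y [-0.0264  0.0295] (array([0.0681, 0.0003]), array([0.0949, 0.0602]), 2.19)
grasp [ 0.6156 -0.1477  0.0801] yaw -9.29
```

Call:
play_rows --commands '[{"delta_rot":[0,0,0],"travel":[-0.003,0,-0.004],"gripper":0},{"delta_rot":[0,0,0],"travel":[-0.003,0,-0.004],"gripper":0},{"delta_rot":[0,0,0],"travel":[-0.003,0,-0.004],"gripper":0.35},{"delta_rot":[0,0,0],"travel":[-0.003,0,-0.004],"gripper":0.5},{"delta_rot":[0,0,0],"travel":[-0.003,0,-0.004],"gripper":0.7},{"delta_rot":[0,0,0],"travel":[-0.003,0,-0.004],"gripper":0.7},{"delta_rot":[0,0,0],"travel":[-0.003,0,-0.004],"gripper":0.7}]'

```text
clock: 19.32
tool_pos: [0.6264, -0.1494, 0.0641]
eef_rot: [0.077, 0.95, -0.025, 0.301]
contact_force: [-0.6, -0.0, 0.5]
opening: 0.851
```

Call:
play_rows --commands '[{"delta_rot":[0,0,0],"travel":[0,0,-0.1],"gripper":0.8},{"delta_rot":[0,0,0],"travel":[0,0,-0.3],"gripper":0.8},{"delta_rot":[0,0,0],"travel":[0,0,-0.5],"gripper":0.8},{"delta_rot":[0,0,0],"travel":[0,0,-0.7],"gripper":0.8},{"delta_rot":[0,0,0],"travel":[0,0,-0.7],"gripper":0.8},{"delta_rot":[0,0,0],"travel":[0,0,-0.7],"gripper":0.8}]'

```text
clock: 20.08
tool_pos: [0.5672, -0.1397, 0.1502]
eef_rot: [0.077, 0.95, -0.025, 0.302]
contact_force: [0.7, 0.0, 0.1]
opening: 0.901
```

```bash
export OMP_NUM_THREADS=1; timeout 60 python3 - <<'E'
from flip import *
plan2([])
a=np.radians(-9.4);F=np.array([[np.cos(a),np.sin(a),0],[-np.sin(a),np.cos(a),0],[0,0,1]]); c0=np.array([.668,-.1565,0])
ims=[]
for n in("wrist","top","scene"):
    s=viewer.snapshot(n); C=cloud(s); Q=(C-c0)@F.T; z=C[...,2]; near=(abs(Q[...,0])<.09)&(abs(Q[...,1])<.05)&(s["z_map"]>0)
    P=Q[near&(z>.077)&(z<.095)]
    print(n,len(P),rect(P),"z",np.round(np.median(P[:,2]),4),"plane",np.round(np.degrees(np.linalg.lstsq(np.c_[P[:,:2],np.ones(len(P))],P[:,2],rcond=None)[0][:2]),2))
    if n=="wrist":
        for lo,hi in((.062,.08),(.036,.054),(.012,.03)):
            k=Q[near&(z>lo)&(z<hi)&(Q[...,0]<-.04)]; 
            if len(k)>10: print("front",lo,len(k),np.round(np.percentile(k[:,0],[2,50]),4),np.round(np.percentile(k[:,1],[.5,99.5]),4),"slope",np.round(np.degrees(np.polyfit(k[:,1],k[:,0],1)[0]),2))
        ims.append(cv2.resize(s["color"],(480,360)))
    elif n=="top":
        u=proj(s,[.64,-.12,.05])[0].astype(int); ims.append(cv2.resize(s["color"][u[1]-60:u[1]+60,u[0]-50:u[0]+50],(300,360)))
cv2.imwrite("pics/end.png",np.hstack(ims)[...,::-1])
E
```

```text
now [ 0.5672 -0.1397  0.1502] yaw,lean,roll [-9.300e+00  3.525e+01  1.000e-02] F [0.7 0.  0.1] t 20.075 op 0.901 q [ 0.2   0.74 -0.06  2.36  3.07  0.58 -1.49]
wrist 6759 (array([0.0027, 0.0009]), array([0.1215, 0.0551]), 0.77) z 0.0839 plane [0.99 0.04]
front 0.062 1856 [-0.0574 -0.0563] [-0.0271  0.0272] slope -0.75
front 0.036 1529 [-0.0573 -0.0563] [-0.0267  0.0276] slope -0.45
front 0.012 1302 [-0.0574 -0.0561] [-0.0275  0.027 ] slope -1.47
top 775 (array([ 0.0016, -0.0007]), array([0.1207, 0.0554]), 0.61) z 0.084 plane [0.1  0.52]
scene 624 (array([-0.0014,  0.0008]), array([0.0591, 0.1223]), 89.91) z 0.0826 plane [-0.08 -1.05]
```

View pics/end.png

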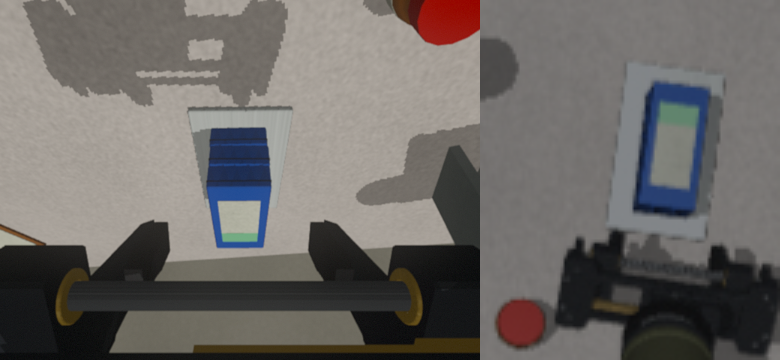

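```bash
python3 -c "
from plant import r
print(r.finish_job())"
```

```text
the job is handed in; nothing more can be done
None
```

The blue cassette is out from under the dispenser and stacked on top of the pile. I handed the job in at about 20 s of the 69 s allowed.

- **Removal:** I gripped the end sticking out with the tool leaning back 35° and drew it about 112 mm along the track. Its far end was then about 14 mm in front of the deck. I carried it level to within about 1°; the scene camera alone read up to 1.8°.
- **Placing:** I lowered it in small steps until I felt contact, which peaked at about 11 N at the wrist. I eased off, opened the fingers and backed away.
- **Last checks:** The wrist camera shows the near ends of all three cassettes level within about 0.2 mm, sideways within 0.5 mm and 0.3° in angle (less exact against the bottom one, about 1°). The cassette's top reads 83–84 mm, as expected for three stacked. The gripper is clear, with no contact force on it.
- **Disagreements:** The top and scene cameras differ by about 3 mm on where the pile is, so I relied on the wrist camera comparing both cassettes at once. The height data also suggested tilts of up to 1° that differ between cameras, which I take as noise.
- **Not checked:** I saw nothing disturbed, but only the jar was in view at the end; I did not measure it, the bottle or the bin again.
- **Detour:** My first lean-back move ran into joint limits and stopped in free air, touching nothing, so I turned the wrist round the other way before gripping.

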